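# Expose a dish under the sprung lamp lid

### The arm

A 6-joint arm with a two-finger parallel gripper is mounted at the origin on a cart in front of the work surface, level with it; the furniture and walls round the work are solid. World frame = base frame: x ahead of the robot, y to its left, z up, the work surface at z = 0. Lengths are in m, angles in rad, forces in N, time in s.
With the tool pointing down it reaches from about 0.35 to 0.85 m from the base axis. Payload 8.1 kg.
Tool frame: the origin (TCP) lies on the centre line of the jaws, within the pads' length; the fingertips stand 11 mm ahead of it and the grasp point (between the pads) lies 8 mm behind it; z points along the fingers, y is the line along which they close (so a half turn about z gives the same grasp; the last joint's range is limited). The gripper opens to 85 mm and grips with 20 to 120 N. Pads are 22 mm wide; open, the fingers measure 114 mm over their backs; the gripper's body (76 mm by 85 mm) begins 54 mm behind the grasp point. The pads swing forward as they close: fully open they stand 13 mm farther back than shut.
Start: joints at [1.127, 0.13, 1.488, -0, 1.523, -0.085], TCP at [0.211, 0.562, 0.242] pointing down, gripper open.
Joint ranges: [-2.96, 2.96], [-0.89, 2.26], [0.02, 2.5], [-1.34, 4.48], [0, 2.73], [-2.66, 2.66]. Speed limits (rad/s): [2.39, 2.39, 2.79, 3.14, 3.14, 3.14].

### API

Orientations are given as [roll, pitch, yaw] about the fixed x, y, z axes, in that order (R = Rz(yaw) Ry(pitch) Rx(roll)).
In Python, from workcell import robot, read_camera gives the robot as it stands. The module is installed in compiled form; this text tells all that it offers.
- The arm moves only by the tool carry_out, never from a script. Its argument "increments" is a list of rows, each a list of 5 numbers: the closure, from 0 (fully open) to 1 (shut), then the shift along the tool's x, y, z in mm, then the turn about the tool's z in degrees. A call has 1 to 8 rows; each row is the pose to reach, as a shift and turn from the pose commanded when the call began, along the tool's axes at that moment; what a row does not reach only later rows make up. A row lasts 1/12 s, in which the tool goes at most 41.7 mm and 7.16 degrees, less where a joint would pass 70% of its speed; a pose out of reach is approached as far as the arm can. A call with a gripper value outside its range is refused whole. The fingers move at their own pace and stop on an object; "newtons" is the grip in N (left out, the last holds). Time passes only in rows, so rows that repeat a pose let the fingers close. It gives the time, the measured TCP pose, the force, the opening and the grip force at its end, in the units of the state.
- robot.get_obs(): the state, without advancing time (a new reading comes with each control period).
- read_camera(name): name is "side" or "top" or "wrist"; returns a dict with "pixels" (400x640x3 uint8, red, green, blue), "mtx" (3x3 intrinsics, pixels), "R" (3x3) and "t" (3): a world point X has camera coordinates R X + t; the wrist camera has in their place "tool_from_camera" (4x4, takes a point from camera to tool coordinates, whose origin is the TCP and whose axes are the flange's). Camera axes: x right, y down, z forward; pixel columns grow to the right and rows downward; lengths in m; the calibration is good to about 2 mm. A picture is of the moment at which its call begins: read the wrist's pose just before it. There is no depth.
- robot.sign_off(): hands the job in; it is judged then, once.
The state is a dict: "time_s": time; "joint_pos": joint angles; "qvel": joint speeds; "effort": joint torques, N m; "position": TCP position; "tool_rot": TCP orientation; "ft_force": force on the tool from outside, world axes, zero at the start; "moment": the same for the moment, N m; "opening": finger opening in m; "grip_force": force on a finger pad.
Only numpy, scipy, OpenCV 4.12 (cv2) and the standard library are available. Lean on these libraries where they do the work, as an engineer would, in place of code of your own. Each camera call takes 0.05 s, during which the arm holds its last target. There are 200 camera calls.

### The job

Pick up the round clear petri dish and set it down gently, level and centred, on the small raised stand in front of the exposure lamp, without dropping it, and let go of it. Then take the bar handle on the right of the lamp's sprung lid, lift the lid until it lines up with the index arm on the lamp's left side, and finish while still holding it there: the lid must stay shut until the dish is on the stand, and the program ends with the gripper holding the lid at the mark. Leave the index arm and the other things as they are.

Things in the scene. Friction and masses are not known exactly. Their poses are not given: they have to be found in the camera images.
- dish_center (a point): centre, half-way up, of the round clear petri dish: 64 mm across, 14 mm high, 28 to 52 g, loose on the worktop; z axis up. It is one of three small flat things standing in a row along y, in any order; the other two are the black lid and the square weighing boat. Grasp it from above across its diameter
- stand_top (a point): centre of the flat top of the small aluminium stand in front of the lamp (fixed): a round disc 44 mm across, 70 mm above the worktop, on a 20 mm post with a 50 mm foot. The dish overhangs it by 10 mm all round
- lid_handle (a point): middle of the grip of the lid's handle: a level round steel bar 12 mm thick, sticking out to the right of the lid near its front edge; 25 mm of bare bar on either side of this point, 48 mm from the lamp's side, free all round. 150 mm before the hinge line, 12 mm above it, 100 mm above the worktop (shut). Axes turn with the lid: y along the bar to the lamp's left, x to its rear
- lid_hinge (a point): point of the lid's hinge line (top rear edge of the lamp, 88 mm above the worktop) straight behind the grip point of the handle; fixed. Axes are the lamp's: x to its rear, y to its left along the hinge line, z up. The lamp is a white open box 170 x 160 x 85 mm (fixed) under the lid, a white plate 172 x 164 x 8 mm
- lid (a joint): angle of the lid in rad: 0 shut (start), grows as the front edge rises, up to 1.2. A spring pulls it shut: lifting at the handle takes about 5 N at the start and 8 N at 0.7 rad, and the lid snaps shut when let go
- mark_tip (a point): tip of the index arm: a thin dark steel bar, 8 mm high, 155 mm long, on the left side of the lamp outside the aluminium angle scale, pivoting on the lid's hinge line; it points along the wanted line of the lid's left edge. Stiff, stays as set; leave it. Axes turn with it, x back along the arm to the hinge line
- mark (a joint): angle of the index arm in rad, on the same scale as the lid's: the lid lines up with the arm when both angles are the same. Set between 0.45 and 0.8 at the start
- black_lid: black round jar lid, 50 mm across, 14 mm high, loose bystander; origin at the centre of its underside
- weigh_boat: white square weighing boat, 64 x 64 x 14 mm, loose bystander; origin at the centre of its underside
- steel_tin: round shallow steel tin, 74 mm across, 36 mm high, loose bystander to the right of the lamp; origin at the centre of its underside
- ultrasonic_bath: tall cream ultrasonic bath, 328 x 318 x 379 mm, fixed, part of the furniture, close behind the row of small flat things: its nearest corner is at x = 0.54, y = 0.07. Keep the gripper and wrist clear of it, also on the way. Origin at the centre of its underside
Mind the look-alikes: they are no part of the job. Leave any yellow look-alike of the part that bears dish_center alone.

How it is judged:
By the outcome, as a careful person would: the job done as asked, in the order asked, and still so for the second after the job is handed in, while the arm keeps its last pose, push and grip.
It also fails if it takes over 51 s, if anything falls off the work surface, if the arm or the gripper's body presses on something with over 40 N, if the wrist force passes 120 N, or if a joint passes its speed limit or range.

## Working session

There is one attempt and no reset: what is moved stays moved. The work goes in short steps, Python scripts to look and compute and a tool call to move; the robot and the scene stay as the last step left them, time stands still between calls to the robot, and variables do not carry over. Pictures are saved under pics/ and viewed, at most 10 in all, crops included, and the job is handed in when it is done.

Besides the shell and the picture viewer there is one more tool, called after "Request:" in YAML: its name, and indented under it one key for each argument. carry_out: Moves the arm, as the interface text tells. Its arguments: {"type":"object","properties":{"increments":{"type":"array"},"newtons":{"type":"number"}},"required":["increments"]}

```bash
mkdir -p pics; python3 - <<'E'
from workcell import robot, read_camera
import cv2,pickle
o=robot.get_obs();print(o)
d={}
for n in("side","top","wrist"):
    d[n]=read_camera(n);cv2.imwrite(f"pics/{n}0.png",d[n]["pixels"][:,:,::-1])
    print(n,{k:v for k,v in d[n].items() if k!="pixels"})
pickle.dump(d,open("c0.pkl","wb"))
E
```

```text
{'time_s': 0.0, 'joint_pos': array([ 1.12654932e+00,  1.31137275e-01,  1.48928517e+00, -1.94914846e-05,
        1.52301097e+00, -8.54099827e-02]), 'qvel': array([ 0.00094587,  0.00105938,  0.00075058,  0.00047935, -0.00240035,
       -0.00041916]), 'effort': array([ 4.77439644e-04, -5.69386768e+01, -5.00558925e+01, -8.68413872e-05,
        1.44804135e-02, -2.75316989e-05]), 'position': array([0.21047206, 0.5613027 , 0.24125546]), 'tool_rot': array([-3.13975694e+00, -1.37632126e-04,  2.78275645e+00]), 'ft_force': array([-0.28846395,  0.00734548, -0.63352127]), 'moment': array([-0.01700977,  0.00437401, -0.01445392]), 'grip_force': 0.0, 'opening': 0.08568719260160435}
side {'mtx': array([[386.26245465,   0.        , 329.73319991],
       [  0.        , 386.26245465, 201.86012894],
       [  0.        ,   0.        ,   1.        ]]), 'R': array([[ 0.83003473, -0.55749718, -0.0154677 ],
       [-0.20084209, -0.27292212, -0.94083791],
       [ 0.520293  ,  0.7840347 , -0.33850373]]), 't': array([-0.53411481,  0.19392987,  0.90891151])}
top {'mtx': array([[435.18123256,   0.        , 321.35190904],
       [  0.        , 435.18123256, 198.72104466],
       [  0.        ,   0.        ,   1.        ]]), 'R': array([[-0.01507307, -0.99984753,  0.0088161 ],
       [-0.99027154,  0.01370774, -0.1384716 ],
       [ 0.13832964, -0.01081752, -0.99032716]]), 't': array([-0.07882186,  0.590841  ,  1.07912942])}
wrist {'mtx': array([[321.50370572,   0.        , 325.40692126],
       [  0.        , 321.50370572, 202.62291193],
       [  0.        ,   0.        ,   1.        ]]), 'tool_from_camera': array([[ 1.89583712e-05, -9.58373906e-01, -2.85516123e-01,
         7.26461480e-02],
       [ 9.99999939e-01, -8.10409572e-05,  3.38425402e-04,
         1.02100540e-04],
       [-3.47476574e-04, -2.85516112e-01,  9.58373846e-01,
        -1.30244778e-01],
       [ 0.00000000e+00,  0.00000000e+00,  0.00000000e+00,
         1.00000000e+00]])}
```

View pics/top0.png

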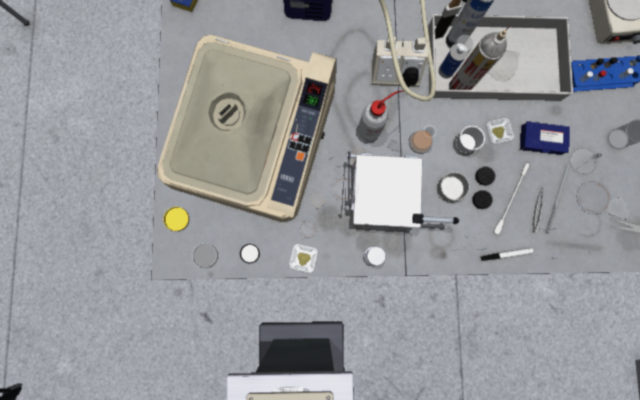

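View pics/side0.png

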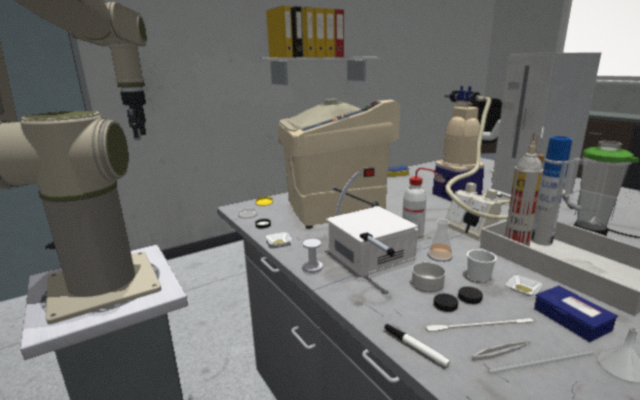

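Top: candidates for the dish: (206,255) round, clear; (250,253) smaller, round, black rim; (176,218) yellow look-alike; (303,258) square boat. The clear one at (206,255) fits. Stand at (375,257), lamp (388,190), handle (435,219). Next, an enlarged view to confirm and refine.

```bash
python3 - <<'E'
import cv2,numpy as np
t=cv2.imread("pics/top0.png");s=cv2.imread("pics/side0.png")
a=cv2.resize(t[200:280,155:315],None,fx=5,fy=5,interpolation=2)
cv2.imwrite("pics/z1.png",a)
a=cv2.resize(t[145:270,330:470],None,fx=4,fy=4,interpolation=2)
cv2.imwrite("pics/z2.png",a)
a=cv2.resize(s[175:285,290:430],None,fx=5,fy=5,interpolation=2)
cv2.imwrite("pics/z3.png",a)
E
```

```text
(no output)
```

View pics/z1.png

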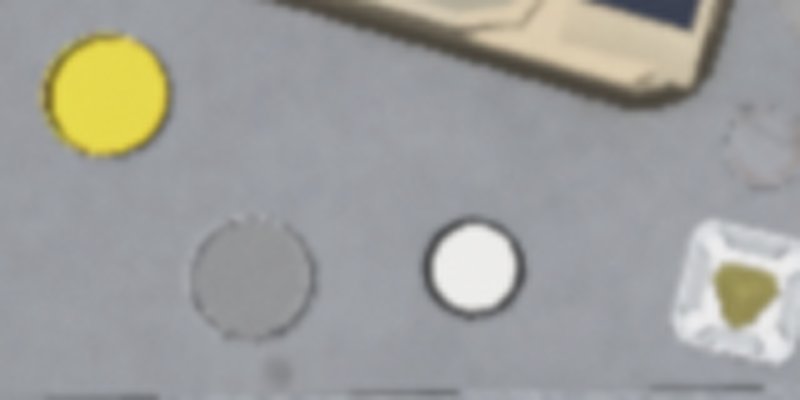

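View pics/z2.png

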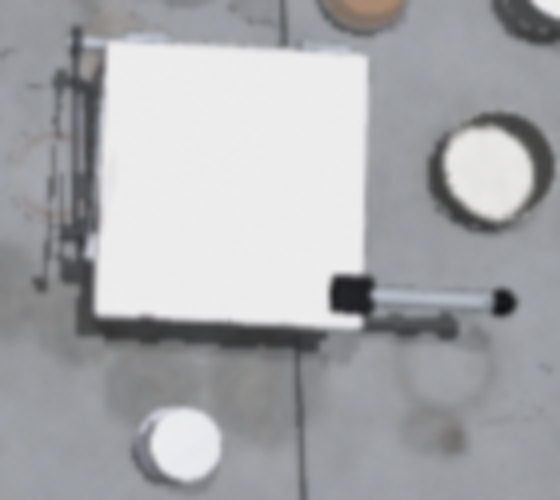

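View pics/z3.png

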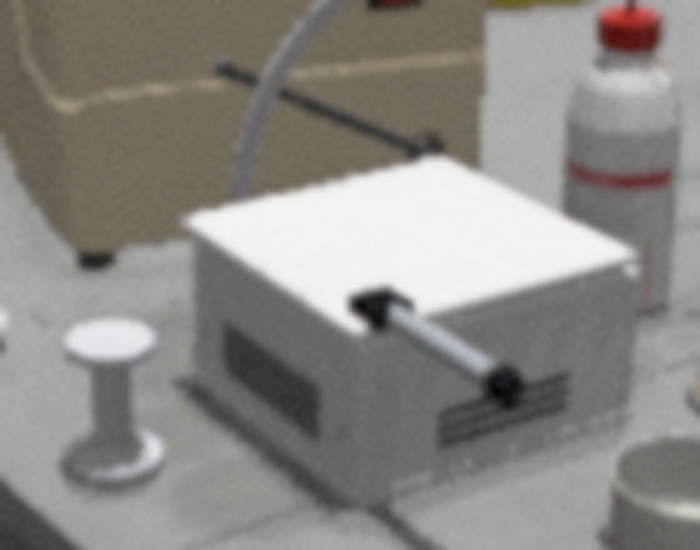

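z1 confirms it: the clear 64 mm disc has its centre at crop (252,278). The black-rimmed lid beside it is smaller. z2: stand top centre (185,446), bare bar from (372,297) to (492,301), and the lid's corners. z3: index arm tip (220,66), pivot (430,150).

```bash
cat >h.py <<'E'
import numpy as np,pickle
from scipy.spatial.transform import Rotation as Ro
D=pickle.load(open("c0.pkl","rb"))
def ray(c,uv):
    d=D[c];r=d["R"].T@np.linalg.inv(d["mtx"])@np.array([*uv,1.]);return -d["R"].T@d["t"],r
def onz(c,uv,z):
    o,r=ray(c,uv);return o+r*(z-o[2])/r[2]
def onplane(c,uv,p,n):
    o,r=ray(c,uv);return o+r*((p-o)@n)/(r@n)
def proj(c,X):
    d=D[c];q=d["mtx"]@(d["R"]@X+d["t"]);return q[:2]/q[2]
def Z(p,k,o): return (np.array(p)+.5)/k-.5+np.array(o)
E
python3 - <<'E'
from h import *
np.set_printoptions(precision=4,suppress=True)
z1=lambda p:Z(p,5,(155,200));z2=lambda p:Z(p,4,(330,145));z3=lambda p:Z(p,5,(290,175))
print("dish",onz("top",z1((252,278)),.010),"boat",onz("top",z1((744,291)),.014),"blk",onz("top",z1((474,268)),.014))
print("stand top",onz("top",z2((185,446)),.07),"side",onz("side",z3((111,341)),.07))
print("bar",onz("top",z2((432,299)),.106),onz("top",z2((372,297)),.106),onz("top",z2((492,301)),.106))
print("bar side",onz("side",z3((445,345)),.10),onz("side",z3((392,312)),.1),onz("side",z3((490,372)),.1))
FL,FR,RR,RL=[onz("top",z2(p),.096) for p in((97,317),(364,327),(368,57),(105,42))]
print(FL,FR,RR,RL,np.linalg.norm(FL-FR),np.linalg.norm(RR-FR))
print("side",[onz("side",z3(p),.096) for p in((185,220),(360,332),(637,258),(432,155))])
y=((FL-FR)+(RL-RR));y/=np.linalg.norm(y);x=np.cross(y,[0,0,1.]);print("x",x,np.arctan2(x[1],x[0]))
B=onz("top",z2((432,299)),.106);H=B+.150*x;H[2]=.088;print("hinge",H)
for off in(.17,.18,.185,.19,.2,.21):
    p=H+y*(off+.04)
    T=onplane("side",z3((220,66)),p,y);P=onplane("side",z3((430,150)),p,y)
    v=T-H;print(off+.04,"tip",T,"piv",P,"r",np.hypot(v@x,v[2]),"ang",np.arctan2(v[2],-v@x),"top px",(proj("top",T)+.5-[330,145])*4, "pivot rel",(P-H)@x,P[2])
E
```

```text
dish [0.4503 0.2164 0.01  ] boat [ 0.4397 -0.0389  0.014 ] blk [0.4536 0.1008 0.014 ]
stand top [ 0.4409 -0.2193  0.07  ] side [ 0.4429 -0.2222  0.07  ]
bar [ 0.5264 -0.3667  0.106 ] [ 0.5281 -0.3304  0.106 ] [ 0.5247 -0.4029  0.106 ]
bar side [ 0.5307 -0.3667  0.1   ] [ 0.5336 -0.3259  0.1   ] [ 0.5291 -0.3983  0.1   ]
[ 0.5192 -0.1649  0.096 ] [ 0.5108 -0.3271  0.096 ] [ 0.6786 -0.3375  0.096 ] [ 0.6902 -0.1742  0.096 ] 0.1624798120645546 0.16808702243184523
side [array([ 0.5232, -0.167 ,  0.096 ]), array([ 0.5135, -0.3275,  0.096 ]), array([ 0.6778, -0.3412,  0.096 ]), array([ 0.6915, -0.1684,  0.096 ])]
x [ 0.9981 -0.0616  0.    ] -0.06159228721498199
hinge [ 0.6761 -0.3759  0.088 ]
0.21000000000000002 tip [ 0.5529 -0.1579  0.1731] piv [ 0.6916 -0.1665  0.0984] r 0.16078820183809367 ang 0.5580487823040522 top px [ 94.9837 247.2452] pivot rel 0.002567994578308348 0.0984478574966064
0.22 tip [ 0.5594 -0.1483  0.1694] piv [ 0.6998 -0.1569  0.0938] r 0.1537898944965811 ang 0.5579947387999664 top px [ 77.2767 236.8658] pivot rel 0.010171438460786296 0.09383665746928638
0.225 tip [ 0.5627 -0.1435  0.1676] piv [ 0.7039 -0.1522  0.0915] r 0.15029074100603007 ang 0.5579658296410194 top px [ 68.4831 231.7112] pivot rel 0.013973160402025545 0.09153105745562634
0.23 tip [ 0.566  -0.1387  0.1657] piv [ 0.708  -0.1474  0.0892] r 0.1467915876470714 ang 0.5579355422343921 top px [ 59.7291 226.5798] pivot rel 0.017774882343264686 0.08922545744196636
0.24000000000000002 tip [ 0.5725 -0.1291  0.162 ] piv [ 0.7162 -0.1379  0.0846] r 0.1397932813634565 ang 0.5578704186927848 top px [ 42.3387 216.3859] pivot rel 0.025378326225742848 0.08461425741464623
0.25 tip [ 0.579  -0.1194  0.1583] piv [ 0.7244 -0.1284  0.08  ] r 0.1327949757352046 ang 0.5577984311193515 top px [ 25.1035 206.283 ] pivot rel 0.03298177010822103 0.08000305738732622
```

```bash
cat >go.py <<'E'
# usage: go.py x y z yaw  -> tool-frame shift (mm) and turn (deg) from measured pose
import sys,numpy as np
from scipy.spatial.transform import Rotation as Ro
from workcell import robot
x,y,z,w=map(float,sys.argv[1:5]);o=robot.get_obs()
R=Ro.from_euler("xyz",o["tool_rot"])
print(o["time_s"],o["position"].round(4),o["tool_rot"].round(4),"F",o["ft_force"].round(1),round(o["opening"],4),round(o["grip_force"],1))
d=R.inv().apply(np.array([x,y,z])-o["position"])*1000
t=-np.degrees((w-o["tool_rot"][2]+np.pi)%(2*np.pi)-np.pi)
print("shift",d.round(1),"turn",t.round(1),"rows",np.linalg.norm(d)/41.7)
E
python3 go.py 0.4503 0.2164 0.12 3.1416
```

```text
0.15 [0.2105 0.5614 0.2415] [-3.1401e+00 -1.0000e-04  2.7828e+00] F [ 0.3  0.1 -0. ] 0.0857 0.0
shift [-345.7 -238.7  121.8] turn -20.6 rows 10.488715451126785
```

Request:
carry_out:
  increments:
    - [0,-34,-24,12,-3]
    - [0,-68,-48,24,-6]
    - [0,-102,-72,36,-9]
    - [0,-136,-96,48,-12]
    - [0,-170,-119,60,-15]
    - [0,-204,-143,72,-18]
    - [0,-238,-167,84,-20.5]
    - [0,-272,-190,96,-20.5]

```text
time_s: 0.82
position: [0.3924, 0.296, 0.149]
tool_rot: [-3.142, 0.0, -3.139]
ft_force: [1.6, -0.1, -0.6]
opening: 0.0853
grip_force: 0.0
```

```bash
python3 go.py 0.4503 0.2164 0.10 3.1416
```

```text
0.8167 [0.3924 0.296  0.149 ] [-3.1416  0.     -3.1394] F [ 1.6 -0.1 -0.6] 0.0853 0.0
shift [-57.7 -79.8  49. ] turn 0.1 rows 2.637502105257093
```

Request:
carry_out:
  increments:
    - [0,-20,-28,15,0]
    - [0,-40,-56,30,0]
    - [0,-52,-72,45,0]
    - [0,-52,-72,45,0]
    - [0,-52,-72,45,0]

```text
time_s: 1.23
position: [0.4434, 0.2244, 0.1034]
tool_rot: [-3.141, -0.003, 3.138]
ft_force: [-0.3, 0.7, 0.1]
opening: 0.0856
grip_force: 0.0
```

```bash
python3 - <<'E'
from workcell import robot, read_camera
import cv2,pickle,numpy as np
from scipy.spatial.transform import Rotation as Ro
o=robot.get_obs();d=read_camera("wrist");d["o"]=o
pickle.dump(d,open("w1.pkl","wb"));cv2.imwrite("pics/w1.png",d["pixels"][:,:,::-1])
R=Ro.from_euler("xyz",o["tool_rot"]).as_matrix()
X=np.array([.4503,.2164,.014]);M=d["tool_from_camera"]
q=np.linalg.inv(M)@np.append(R.T@(X-o["position"]),1);p=d["mtx"]@q[:3];print(o["position"],p[:2]/p[2])
E
```

```text
[0.44338011 0.22444912 0.10336525] [314.20281317 221.57762628]
```

View pics/w1.png

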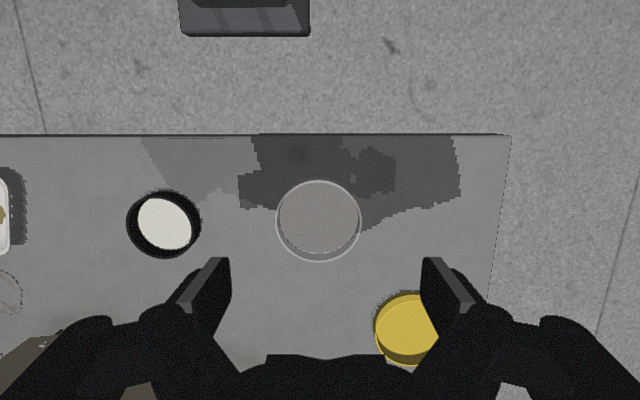

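Wrist view: clear dish rim centred at about (318.5,221), with 314,222 expected, so y is about 3 mm more. Black lid at (163,224), yellow look-alike at (408,328); both are clear of the fingers.

```bash
python3 go.py 0.4503 0.219 0.03 3.1416
```

```text
1.2833 [0.4436 0.2255 0.1043] [-3.1415e+00 -1.2000e-03  3.1393e+00] F [0.1 0.6 0.9] 0.0854 0.0
shift [-6.8 -6.5 74.3] turn -0.1 rows 1.7963235634862633
```

Request:
carry_out:
  increments:
    - [0,-4,-4,30,0]
    - [0,-7,-6.5,60,0]
    - [0,-7,-6.5,80,0]
    - [0,-7,-6.5,90,0]
    - [0,-7,-6.5,90,0]
  newtons: 20

```text
time_s: 1.7
position: [0.4487, 0.2196, 0.0128]
tool_rot: [-3.14, -0.004, -3.141]
ft_force: [0.1, 0.3, -0.0]
opening: 0.0857
grip_force: 0.0
```

```bash
python3 go.py 0.4503 0.219 0.008 3.1416; python3 - <<'E'
from workcell import robot, read_camera
import cv2
d=read_camera("wrist");cv2.imwrite("pics/w2.png",d["pixels"][:,:,::-1])
E
```

```text
1.7 [0.4487 0.2196 0.0128] [-3.1404 -0.0037 -3.1412] F [ 0.1  0.3 -0. ] 0.0857 0.0
shift [-1.6 -0.6  4.8] turn 0.0 rows 0.12138333797695389
```

View pics/w2.png

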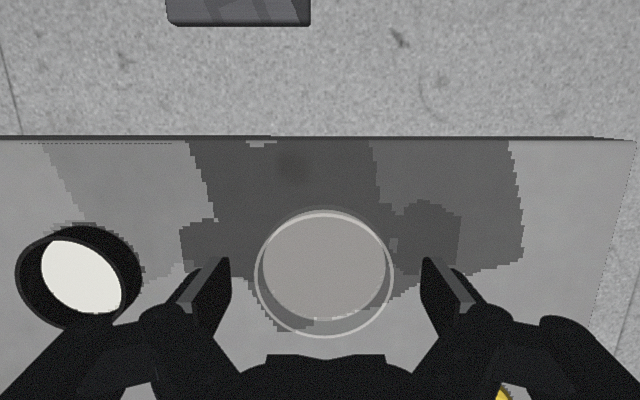

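```bash
python3 - <<'E'
import pickle,numpy as np
d=pickle.load(open("w1.pkl","rb"));M=d["tool_from_camera"]
for uv in((324,275),(324,212),(324,338),(255,273),(393,273)):
    r=M[:3,:3]@np.linalg.inv(d["mtx"])@[*uv,1];o=M[:3,3]
    print((o+r*(-.0012-o[2])/r[2])*1000)
E
```

```text
[ 0.232647   -0.42957285 -1.2       ]
[30.00233077 -0.39294431 -1.2       ]
[-33.51189645  -0.47109204  -1.2       ]
[  1.23116512 -31.34415225  -1.2       ]
[ 1.23857392 30.48477616 -1.2       ]
```

The dish is centred between the pads within about 1 mm. Descending a little further and closing gently.

Request:
carry_out:
  increments:
    - [0,-0.5,-0.5,4,0]
    - [0,-0.5,-0.5,4.5,0]
    - [0.3,-0.5,-0.5,4.5,0]
    - [0.4,-0.5,-0.5,4.5,0]
    - [0.4,-0.5,-0.5,4.5,0]
    - [0.4,-0.5,-0.5,4.5,0]
    - [0.4,-0.5,-0.5,4.5,0]
  newtons: 25

```text
time_s: 2.33
position: [0.4522, 0.2192, 0.0115]
tool_rot: [3.141, 0.002, 3.14]
ft_force: [-2.0, -0.0, 5.2]
opening: 0.0621
grip_force: 26.4
```

Request:
carry_out:
  increments:
    - [0.4,0,0,-5,0]
    - [0.4,0,0,-15,0]
    - [0.4,0,0,-35,0]
    - [0.4,0,0,-65,0]
    - [0.4,0,0,-100,0]
    - [0.4,0,0,-135,0]
    - [0.4,0,0,-150,0]
    - [0.4,0,0,-150,0]

```text
time_s: 3.0
position: [0.4545, 0.2199, 0.1668]
tool_rot: [3.138, 0.009, 3.141]
ft_force: [0.2, 0.6, 0.3]
opening: 0.0622
grip_force: 27.6
```

```bash
python3 go.py 0.4415 -0.220 0.16 3.1416; python3 - <<'E'
from workcell import robot, read_camera
import cv2
d=read_camera("wrist");cv2.imwrite("pics/w3.png",d["pixels"][:,:,::-1])
E
```

```text
3.0 [0.4545 0.2199 0.1668] [3.1382 0.0093 3.1405] F [0.2 0.6 0.3] 0.0622 27.6
shift [  12.6 -440.     5.2] turn -0.1 rows 10.555435442806647
```

Request:
carry_out:
  increments:
    - [0.4,5,-12,0,0]
    - [0.4,10,-40,0,0]
    - [0.4,13,-72,0,0]
    - [0.4,13,-106,0,0]
    - [0.4,13,-140,0,0]
    - [0.4,13,-174,0,0]
    - [0.4,13,-208,0,0]
    - [0.4,13,-240,0,0]

```text
time_s: 3.72
position: [0.4367, -0.0227, 0.1587]
tool_rot: [3.141, -0.002, 3.141]
ft_force: [0.4, -0.0, -0.5]
opening: 0.062
grip_force: 27.6
```

Request:
carry_out:
  increments:
    - [0.4,0,-32,0,0]
    - [0.4,0,-64,0,0]
    - [0.4,0,-96,0,0]
    - [0.4,0,-128,0,0]
    - [0.4,0,-158,0,0]
    - [0.4,0,-175,0,0]
    - [0.4,0,-180,0,0]
    - [0.4,0,-180,0,0]

```text
time_s: 4.38
position: [0.4369, -0.2018, 0.1588]
tool_rot: [3.14, -0.002, 3.138]
ft_force: [0.2, 1.0, -1.1]
opening: 0.062
grip_force: 27.6
```

```bash
python3 go.py 0.4415 -0.220 0.13 3.1416
```

```text
4.3833 [ 0.4369 -0.2018  0.1588] [ 3.1403e+00 -2.2000e-03  3.1383e+00] F [ 0.2  1.  -1.1] 0.062 27.6
shift [ -4.7 -18.3  28.8] turn -0.2 rows 0.8249294014471895
```

Request:
carry_out:
  increments:
    - [0.4,-2,-9,8,0]
    - [0.4,-4.5,-18,20,0]
    - [0.4,-4.5,-18,29,0]
    - [0.4,-4.5,-18,29,0]
    - [0.4,-4.5,-18,29,0]

```text
time_s: 4.8
position: [0.4417, -0.2178, 0.1299]
tool_rot: [3.14, -0.002, 3.141]
ft_force: [-1.0, -0.1, 0.1]
opening: 0.0623
grip_force: 27.6
```

```bash
python3 - <<'E'
from workcell import robot, read_camera
import cv2,pickle,numpy as np
o=robot.get_obs();print(o["position"],o["tool_rot"]);d={n:read_camera(n) for n in("wrist","top","side")};d["o"]=o
pickle.dump(d,open("c4.pkl","wb"))
w=d["wrist"]["pixels"][:,:,::-1]
t=cv2.resize(d["top"]["pixels"][215:285,335:415,::-1],None,fx=4,fy=4,interpolation=2)
s=cv2.resize(d["side"]["pixels"][195:285,280:350,::-1],None,fx=4,fy=4,interpolation=2)
c=np.zeros((600,800,3),np.uint8);c[:400,:640]=w
c=np.zeros((600,800,3),np.uint8)
c[:240,:480]=cv2.resize(w[160:400,80:560],(480,240));c[240:520,:320]=t;c[240:600,400:680]=s
cv2.imwrite("pics/c4.png",c)
E
```

```text
[ 0.44170416 -0.21779511  0.12987292] [ 3.13982219e+00 -2.30175259e-03  3.14146122e+00]
```

View pics/c4.png

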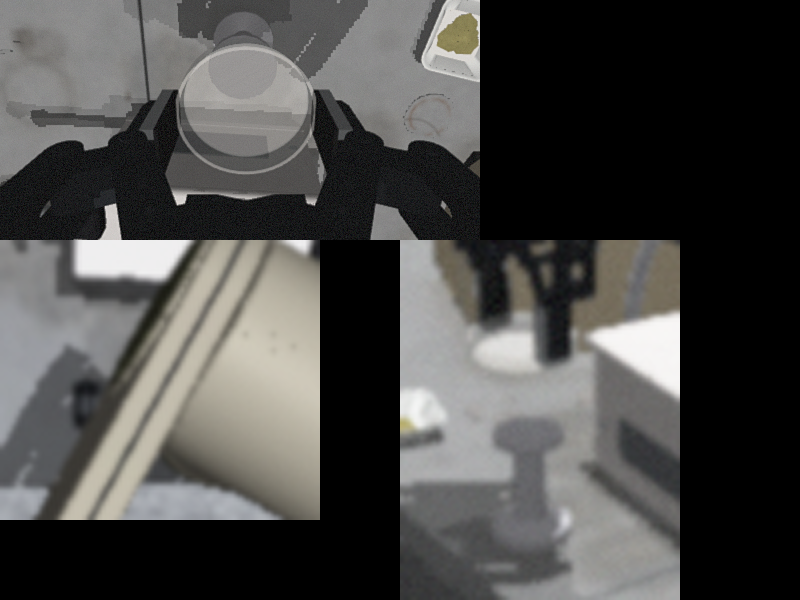

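```bash
python3 - <<'E'
import pickle,numpy as np,cv2
from scipy.spatial.transform import Rotation as Ro
np.set_printoptions(precision=1,suppress=True)
D=pickle.load(open("c4.pkl","rb"));d=D["wrist"];o=D["o"];M=d["tool_from_camera"];K=d["mtx"]
R=Ro.from_euler("xyz",o["tool_rot"]).as_matrix()
def un(uv,z):
    r=M[:3,:3]@np.linalg.inv(K)@[*uv,1];t=M[:3,3];return (t+r*(z-t[2])/r[2])*1000
for uv in((326,268.5),(326,204),(326,333),(258,266),(394,266)):print("dish",un(uv,-.0025))
a=np.linspace(0,6.28,60)
im=d["pixels"][:,:,::-1].copy()
for c,col in(((.4409,-.2193),(0,0,255)),((.4429,-.2222),(0,255,0))):
    P=np.c_[c[0]+.022*np.cos(a),c[1]+.022*np.sin(a),a*0+.07]
    q=(np.linalg.inv(M)@np.c_[(P-o["position"])@R,a*0+1].T)[:3];p=K@q;p=(p[:2]/p[2]).T
    print(p.min(0),p.max(0),"tool",(R.T@(np.array([*c,.07])-o["position"]))*1000)
print("stand edge",[un(uv,.0599) for uv in((288,225),(357,225),(322,258))])
cv2.imwrite("pics/w4z.png",cv2.resize(im[150:350,240:410],None,fx=3,fy=3,interpolation=2))
E
```

```text
dish [ 4.2  0.5 -2.5]
dish [33.9  0.4 -2.5]
dish [-29.6   0.5  -2.5]
dish [  5.4 -29.5  -2.5]
dish [ 5.4 30.4 -2.5]
[287.6 192.1] [357.5 257.6] tool [ 0.7 -1.6 59.9]
[283.2 195.3] [352.8 260.4] tool [-1.3 -4.5 59.9]
stand edge [array([  1.2, -23.4,  59.9]), array([ 1.2, 20.1, 59.9]), array([-21.7,  -2. ,  59.9])]
```

View pics/w4z.png

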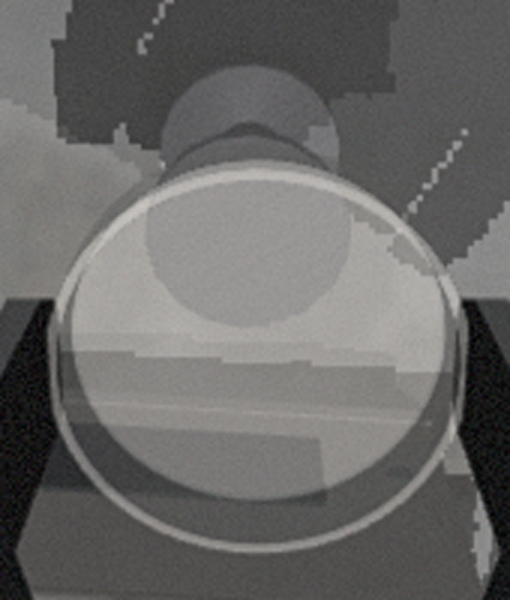

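```bash
python3 - <<'E'
import pickle,numpy as np
np.set_printoptions(precision=1,suppress=True)
d=pickle.load(open("c4.pkl","rb"))["wrist"];M=d["tool_from_camera"];K=d["mtx"]
def un(uv,z):
    r=M[:3,:3]@np.linalg.inv(K)@[*uv,1];t=M[:3,3];return ((t+r*(z-t[2])/r[2])*1000)[:2]
c=lambda u,v:(240+(u+.5)/3-.5,150+(v+.5)/3-.5)
for z in(-.0025,0,.003): print("rim",z,un(c(258,158),z),un(c(258,552),z),un(c(50,345),z),un(c(466,345),z))
for z in(.009,.0115,.014): print("floor",z,un(c(258,178),z),un(c(258,500),z),un(c(70,328),z),un(c(445,328),z))
print("stand",un(c(248,327),.06),un(c(146,228),.06),un(c(350,228),.06))
E
```

```text
rim -0.0025 [34.6  0.3] [-30.    0.3] [  6.  -30.2] [ 6.  30.8]
rim 0 [33.9  0.3] [-32.    0.3] [  4.7 -30.8] [ 4.7 31.4]
rim 0.003 [33.   0.3] [-34.4   0.3] [  3.2 -31.5] [ 3.2 32.1]
floor 0.009 [28.1  0.3] [-28.8   0.3] [  3.  -29.6] [ 3.1 30. ]
floor 0.0115 [27.3  0.3] [-30.7   0.3] [  1.8 -30.1] [ 1.8 30.6]
floor 0.014 [26.5  0.3] [-32.5   0.3] [  0.5 -30.6] [ 0.6 31.1]
stand [-22.2  -1.8] [  0.7 -23.2] [ 0.7 19.7]
```

Crop: the stand disc spans cols 146–350 with its bottom at row 327, the dish rim cols 50–466. So the stand sits about (-1,-2) mm from the dish centre in tool axes; descending with that correction.

Request:
carry_out:
  increments:
    - [0.4,-1,-2,10,0]
    - [0.4,-1.2,-2.2,22,0]
    - [0.4,-1.2,-2.2,34,0]
    - [0.4,-1.2,-2.2,42,0]
    - [0.4,-1.2,-2.2,45,0]
    - [0.4,-1.2,-2.2,46,0]
    - [0.4,-1.2,-2.2,46,0]
    - [0.4,-1.2,-2.2,46,0]

```text
time_s: 5.62
position: [0.4439, -0.2215, 0.0855]
tool_rot: [-3.141, 0.0, 3.141]
ft_force: [-0.4, 1.2, -0.8]
opening: 0.0623
grip_force: 27.6
```

Request:
carry_out:
  increments:
    - [0.4,0,0,0.5,0]
    - [0.4,0,0,1,0]
    - [0.4,0,0,1,0]

```text
time_s: 5.87
position: [0.4439, -0.2215, 0.0845]
tool_rot: [-3.141, 0.001, 3.141]
ft_force: [-1.1, 0.8, -0.3]
opening: 0.0622
grip_force: 27.6
```

Request:
carry_out:
  increments:
    - [0.4,0.5,0.8,0.5,0]
    - [0.4,1,1.4,1,0]
    - [0.4,1,1.4,1.5,0]
    - [0.4,1,1.4,2,0]
    - [0.4,1,1.4,2,0]

```text
time_s: 6.28
position: [0.4425, -0.2199, 0.082]
tool_rot: [3.142, -0.0, 3.141]
ft_force: [0.2, 1.1, -0.1]
opening: 0.062
grip_force: 27.6
```

Request:
carry_out:
  increments:
    - [0.4,0,0,0.3,0]
    - [0.4,0,0,0.6,0]
    - [0.4,0,0,0.9,0]
    - [0.4,0,0,0.9,0]

```text
time_s: 6.62
position: [0.4427, -0.22, 0.0815]
tool_rot: [-3.142, 0.0, 3.141]
ft_force: [-1.6, 0.1, 2.9]
opening: 0.0621
grip_force: 27.9
```

```bash
python3 - <<'E'
from workcell import robot, read_camera
import cv2,pickle,numpy as np
o=robot.get_obs();print(o["position"],o["ft_force"])
w=read_camera("wrist")["pixels"];s=read_camera("side")["pixels"]
c=np.zeros((600,800,3),np.uint8)
c[:540,:510]=cv2.resize(w[170:350,240:410,::-1],None,fx=3,fy=3,interpolation=2)
c[:425,520:800]=cv2.resize(s[205:290,286:342,::-1],None,fx=5,fy=5,interpolation=2)
cv2.imwrite("pics/c5.png",c)
E
```

```text
[ 0.44270732 -0.220031    0.08152686] [-1.6182232   0.12911464  2.86660037]
```

View pics/c5.png

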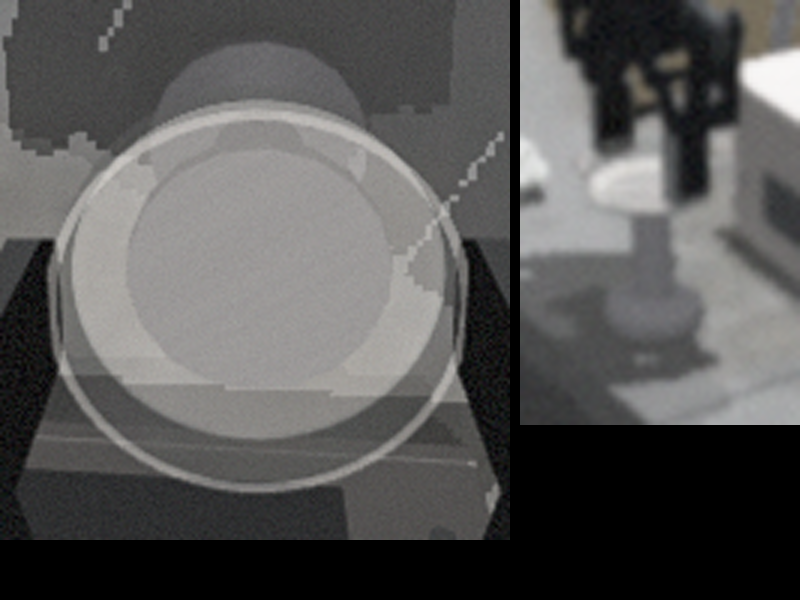

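```bash
python3 - <<'E'
import pickle,numpy as np
np.set_printoptions(precision=1,suppress=True)
d=pickle.load(open("c4.pkl","rb"))["wrist"];M=d["tool_from_camera"];K=d["mtx"]
def un(uv,z):
    r=M[:3,:3]@np.linalg.inv(K)@[*uv,1];t=M[:3,3];return ((t+r*(z-t[2])/r[2])*1000)[:2]
c=lambda u,v:(240+(u+.5)/3-.5,170+(v+.5)/3-.5)
z=.0115
print("disc",un(c(258,148),z),un(c(258,388),z),un(c(127,265),z),un(c(393,265),z))
print("floor",un(c(258,116),z),un(c(258,438),z),un(c(72,268),z),un(c(445,268),z))
for z in (-.0025,0):print("rim",un(c(258,98),z),un(c(258,492),z))
E
```

```text
disc [22.4  0.3] [-20.4   0.3] [  2.3 -20.9] [ 2.3 22.1]
floor [27.6  0.3] [-30.3   0.3] [  1.8 -29.8] [ 1.8 30.6]
rim [34.6  0.3] [-30.    0.3]
rim [33.9  0.3] [-32.    0.3]
```

Seated with 3 N at the expected height, with disc and dish concentric within about 1–2 mm. Releasing.

Request:
carry_out:
  increments:
    - [0.3,0,0,-0.3,0]
    - [0.2,0,0,-0.3,0]
    - [0.1,0,0,-0.3,0]
    - [0,0,0,-0.3,0]
    - [0,0,0,-0.3,0]
    - [0,0,0,-0.3,0]

```text
time_s: 7.22
position: [0.4426, -0.22, 0.0815]
tool_rot: [3.142, -0.0, 3.141]
ft_force: [-0.5, -0.6, -0.3]
opening: 0.0854
grip_force: 0.0
```

Request:
carry_out:
  increments:
    - [0,0,0,-6,0]
    - [0,0,0,-20,0]
    - [0,0,0,-45,0]
    - [0,0,0,-80,0]
    - [0,0,0,-115,0]
    - [0,0,0,-140,0]
    - [0,0,0,-140,0]
    - [0,0,0,-140,0]

```text
time_s: 7.88
position: [0.4438, -0.2207, 0.2243]
tool_rot: [-3.139, 0.004, 3.141]
ft_force: [0.9, 0.3, 0.5]
opening: 0.0856
grip_force: 0.0
```

```bash
python3 go.py 0.5275 -0.3667 0.22 1.5092; python3 - <<'E'
from workcell import robot, read_camera
import cv2,pickle,numpy as np
o=robot.get_obs();d={n:read_camera(n) for n in("wrist","side")};d["o"]=o;pickle.dump(d,open("c6.pkl","wb"))
c=np.zeros((600,800,3),np.uint8)
c[:400,:640]=d["wrist"]["pixels"][:,:,::-1]
c[400:,:270]=cv2.resize(d["side"]["pixels"][225:275,290:357,::-1],(270,200),interpolation=2)
s=d["side"]["pixels"][180:213,325:385,::-1]
c[400:598,400:760]=cv2.resize(s,None,fx=6,fy=6,interpolation=2)
cv2.imwrite("pics/c6.png",c)
E
```

```text
7.8833 [ 0.4438 -0.2207  0.2243] [-3.139   0.0041  3.1406] F [0.9 0.3 0.5] 0.0856 0.0
shift [ -83.8 -145.9    5. ] turn 93.5 rows 4.035969341752455
```

View pics/c6.png

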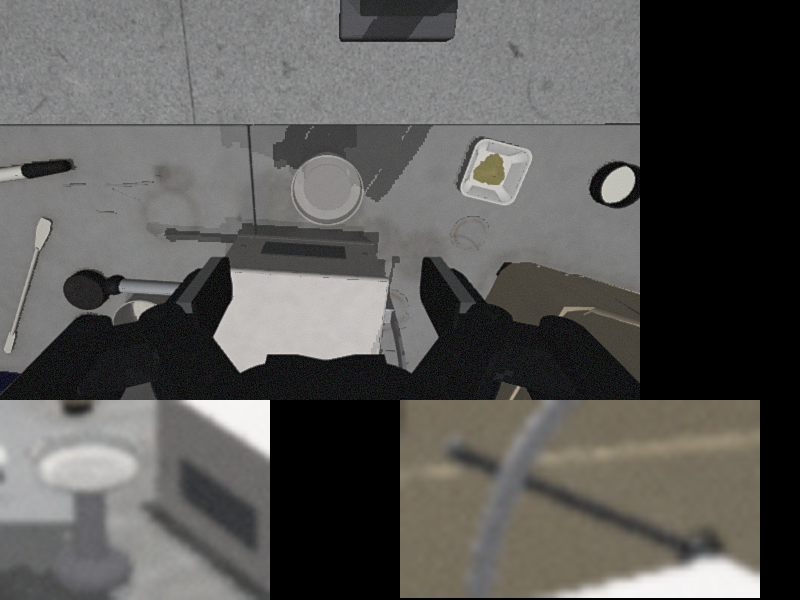

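Dish rests centred on the stand at wrist (327,190); the index arm tip shows at wrist (397,258), and in the side crop it runs from (452,447) to a knob at (705,543). Fitting the mark's angle.

```bash
cat >fit.py <<'E'
from h import *
from scipy.optimize import least_squares
W=pickle.load(open("c6.pkl","rb"));s=W["side"]["pixels"].astype(float).sum(2)
pts=[]
for c in list(range(334,338))+list(range(347,371)):
    k=s[180:212,c];b=np.median(k);r0=187.4+(c-333.3)*.40
    rows=np.arange(180,212);w=np.clip(b-40-k,0,None)*(abs(rows-r0)<4)
    if w.sum()>60: pts.append((c,(w*rows).sum()/w.sum()))
pts=np.array(pts)
x=np.array([np.cos(-.064),np.sin(-.064),0]);y=np.array([-x[1],x[0],0]);H=np.array([.6783,-.3767,.088])
R=Ro.from_euler("xyz",W["o"]["tool_rot"]).as_matrix();M=W["wrist"]["tool_from_camera"];K=W["wrist"]["mtx"]
def wp(X):
    q=np.linalg.inv(M)@np.append(R.T@(X-W["o"]["position"]),1);p=K@q[:3];return p[:2]/p[2]
def line(p):
    th,off,dx,dz=p;P=H+y*off+x*dx+[0,0,dz];T=P+.155*(-x*np.cos(th)+[0,0,np.sin(th)]);return P,T
def res(p):
    P,T=line(p);a,b=proj("side",P),proj("side",T)
    u=(b-a)/np.linalg.norm(b-a);n=np.array([-u[1],u[0]])
    return np.r_[(pts-a)@n/len(pts)**.5*2,(b-[332.8,187.2])@u,(wp(T)-[396,258])/4,p[2]/.003,p[3]/.002]
if __name__=="__main__":
    np.set_printoptions(precision=3,suppress=True)
    print(pts.T)
    f=least_squares(res,[.56,.22,0,0],x_scale=[.1,.01,.01,.01]);print(f.x,f.fun,line(f.x),wp(line(f.x)[1]))
E
python3 fit.py
```

```text
[[334.    335.    336.    337.    347.    348.    349.    350.    351.
  352.    353.    354.    355.    356.    357.    358.    359.    360.
  361.    362.    363.    364.    365.    366.    367.    368.    369.
  370.   ]
 [188.556 188.838 189.125 189.453 193.763 194.078 194.432 194.995 195.404
  195.842 196.278 196.737 197.091 197.436 198.014 198.331 198.716 199.029
  199.622 199.995 200.29  200.661 201.074 201.513 202.028 202.437 202.897
  203.234]]
[ 0.285  0.207 -0.011  0.014] [ 4.376  4.312  4.245  4.163  2.956  2.879  2.787  2.617  2.505  2.381
  2.258  2.127  2.036  1.947  1.771  1.693  1.59   1.513  1.332  1.233
  1.163  1.065  0.951  0.827  0.675  0.563  0.431  0.346  3.729  2.235
 16.905 -3.564  6.933] (array([ 0.681, -0.169,  0.102]), array([ 0.532, -0.16 ,  0.145])) [404.939 325.62 ]
```

Request:
carry_out:
  increments:
    - [0,-10,-18,0,7]
    - [0,-21,-36,0,14]
    - [0,-32,-55,0,21]
    - [0,-42,-74,0,28]
    - [0,-52,-92,0,35]
    - [0,-63,-110,0,42]
    - [0,-73,-128,0,49]
    - [0,-84,-146,0,56]

```text
time_s: 8.65
position: [0.5259, -0.3662, 0.2189]
tool_rot: [-3.14, -0.004, 2.157]
ft_force: [-0.0, -0.2, -0.6]
opening: 0.0854
grip_force: 0.0
```

```bash
python3 go.py 0.5286 -0.373 0.20 1.5068
```

```text
8.65 [ 0.5259 -0.3662  0.2189] [-3.1404 -0.0039  2.1571] F [-0.  -0.2 -0.6] 0.0854 0.0
shift [-7.2 -1.5 18.9] turn 37.3 rows 0.48558219574343225
```

```bash
cat >>fit.py <<'E'
    def r2(p): r=res(p);return np.r_[r[:len(pts)+1],r[-2:]]
    for t0 in (.5,.65):
        f=least_squares(r2,[t0,.22,0,0],x_scale=[.1,.01,.01,.01]);P,T=line(f.x);print(f.x,f.fun[-6:],np.ptp(f.fun[:-3]),P,T,wp(T),wp(P))
        print("top",proj("top",P),proj("top",T))
    for off in(.2,.21,.22,.23):
        g=least_squares(lambda q:r2([q[0],off,q[1],q[2]]),[.56,0,0],x_scale=[.1,.01,.01]);print(off,g.x,g.cost)
E
python3 fit.py|tail -8
python3 - <<'E'
import cv2,pickle,numpy as np
W=pickle.load(open("c6.pkl","rb"))["wrist"]["pixels"][235:395,360:440,::-1]
T=pickle.load(open("c0.pkl","rb"))["top"]["pixels"][150:220,335:365,::-1]
c=np.zeros((600,600,3),np.uint8);c[:560,:280]=cv2.resize(W,None,fx=3.5,fy=3.5,interpolation=2);c[:560,300:540]=cv2.resize(T,None,fx=8,fy=8,interpolation=2)
cv2.imwrite("pics/c7.png",c)
E
```

```text
[0.541 0.228 0.002 0.001] [0.359 0.363 0.408 0.025 0.674 0.718] 0.7672775742273682 [ 0.695 -0.149  0.089] [ 0.562 -0.141  0.169] [436.319 382.318] [392.087 419.066]
top [345.595 154.04 ] [345.435 202.521]
[0.541 0.228 0.002 0.001] [0.359 0.363 0.408 0.025 0.674 0.718] 0.7672779374433494 [ 0.695 -0.149  0.089] [ 0.562 -0.141  0.169] [436.319 382.318] [392.087 419.066]
top [345.595 154.04 ] [345.435 202.521]
0.2 [ 0.564 -0.006  0.004] 12.076866670247208
0.21 [ 0.556 -0.003  0.003] 5.708682979941783
0.22 [ 0.547 -0.     0.002] 2.143061664451478
0.23 [0.539 0.003 0.001] 1.300844579867412
```

View pics/c7.png

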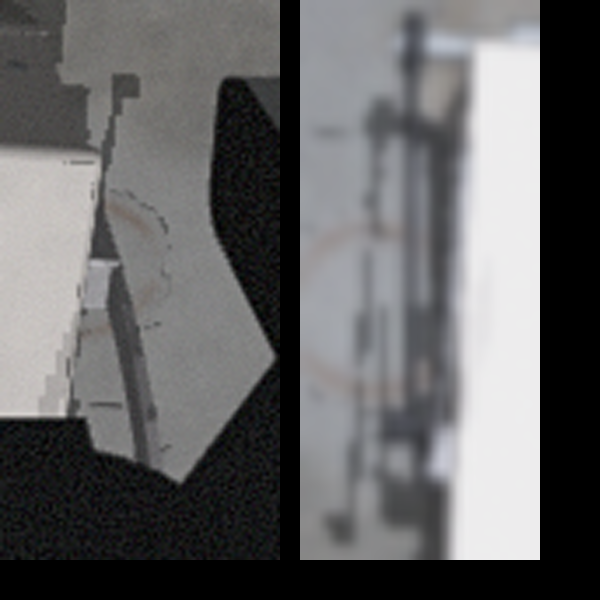

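The wrist "tip" was a shadow, so I dropped it. The side fit plus the top-view column gives a mark of about 0.55 rad. Now turning and descending onto the bar.

Request:
carry_out:
  increments:
    - [0,-3,0,3,7]
    - [0,-7,-1.5,8,14]
    - [0,-7,-1.5,13,21]
    - [0,-7,-1.5,19,28]
    - [0,-7,-1.5,19,35]
    - [0,-7,-1.5,19,37.3]
    - [0,-7,-1.5,19,37.3]

```text
time_s: 9.23
position: [0.5281, -0.3719, 0.1999]
tool_rot: [-3.138, -0.002, 1.51]
ft_force: [-0.8, 0.3, 0.3]
opening: 0.0854
grip_force: 0.0
```

```bash
python3 go.py 0.5286 -0.373 0.092 1.5068; python3 - <<'E'
from workcell import robot, read_camera
import cv2,pickle
o=robot.get_obs();d=read_camera("wrist");d["o"]=o;pickle.dump(d,open("w8.pkl","wb"))
cv2.imwrite("pics/w8.png",d["pixels"][:,:,::-1])
E
```

```text
9.2333 [ 0.5281 -0.3719  0.1999] [-3.1381e+00 -2.5000e-03  1.5102e+00] F [-0.8  0.3  0.3] 0.0854 0.0
shift [ -1.3   0.9 107.9] turn 0.2 rows 2.586755201759683
```

View pics/w8.png

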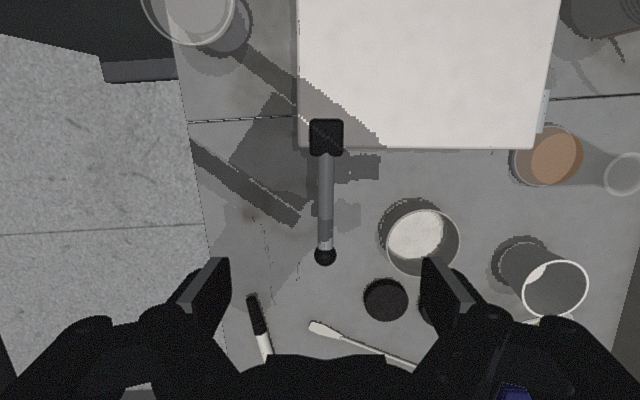

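Wrist view: bar vertical between (326,155) and (325,245), which is on the jaw centre line (326); black knob at (325,256). I've now viewed 13 pictures, which is over the limit of 10, so from here I work with numbers only.

```bash
python3 - <<'E'
import pickle,numpy as np
from scipy.spatial.transform import Rotation as Ro
d=pickle.load(open("w8.pkl","rb"));M=d["tool_from_camera"];o=d["o"];R=Ro.from_euler("xyz",o["tool_rot"]).as_matrix()
for uv in((326,155),(325,245),(325.5,200),(326,148)):
    r=M[:3,:3]@np.linalg.inv(d["mtx"])@[*uv,1];t=M[:3,3];p=t+r*(.0999-t[2])/r[2]
    print((p*1000).round(1),(o["position"]+R@p).round(4))
E
```

```text
[39.8  0.4 99.9] [ 0.5306 -0.332   0.1001]
[-30.1  -0.3  99.9] [ 0.5257 -0.4016  0.0999]
[ 6.3  0.1 99.9] [ 0.5283 -0.3654  0.1   ]
[44.8  0.4 99.9] [ 0.5309 -0.327   0.1001]
```

Request:
carry_out:
  increments:
    - [0,0,0,20,0.2]
    - [0,-1,0,50,0.2]
    - [0,-1,0,78,0.2]
    - [0,-1,0,98,0.2]
    - [0,-1,0,106,0.2]
    - [0,-1,0,108,0.2]
    - [0,-1,0,108,0.2]
    - [0,-1,0,108,0.2]
  newtons: 60

```text
time_s: 9.95
position: [0.5299, -0.3744, 0.0963]
tool_rot: [3.14, 0.001, 1.509]
ft_force: [-0.9, -0.4, 0.5]
opening: 0.0857
grip_force: 0.0
```

Request:
carry_out:
  increments:
    - [0.4,0,0,0,0]
    - [0.7,0,0,0,0]
    - [1,0,0,0,0]
    - [1,0,0,0,0]
    - [1,0,0,0,0]
    - [1,0,0,0,0]
    - [1,0,0,0,0]
    - [1,0,0,0,0]

```text
time_s: 10.62
position: [0.5277, -0.3737, 0.0947]
tool_rot: [-3.139, -0.001, 1.508]
ft_force: [-7.6, 1.8, 6.0]
opening: 0.0098
grip_force: 58.5
```

Request:
carry_out:
  increments:
    - [1,0,0.8,-7.5,0]
    - [1,0,1.9,-14.9,0]
    - [1,0,4.2,-25.2,0]
    - [1,0,7.1,-35.3,0]
    - [1,0,10.2,-43.8,0]
    - [1,0,14.5,-53.4,0]
    - [1,0,14.5,-53.4,0]
    - [1,0,14.5,-53.4,0]

```text
time_s: 11.28
position: [0.5408, -0.3746, 0.1475]
tool_rot: [-3.135, -0.001, 1.508]
ft_force: [-13.8, -1.2, -2.1]
opening: 0.0096
grip_force: 58.7
```

```bash
python3 go.py 0.5277 -0.3737 0.092 1.5068;python3 - <<'E'
import numpy as np
from workcell import robot
p=robot.get_obs()["position"];print("theta by z",np.arcsin((p[2]+.008-.088-.0027)/.1505)-.0798, "x",p[0]-.5277)
E
```

```text
11.2833 [ 0.5408 -0.3746  0.1475] [-3.1352e+00 -1.1000e-03  1.5080e+00] F [-13.8  -1.2  -2.1] 0.0096 58.7
shift [ -0.  -12.7  55.5] turn 0.1 rows 1.366491945706017
theta by z 0.3650101174488898 x 0.013064552685376984
```

Request:
carry_out:
  increments:
    - [1,0,2.5,-7,0]
    - [1,0,6,-14,0]
    - [1,0,10,-20,0]
    - [1,0,12.4,-23.2,0]
    - [1,0,12.4,-23.2,0]
    - [1,0,12.4,-23.2,0]
    - [1,0,12.4,-23.2,0]

```text
time_s: 11.87
position: [0.5529, -0.3754, 0.1702]
tool_rot: [-3.135, -0.001, 1.508]
ft_force: [-14.3, -1.4, -0.4]
opening: 0.0097
grip_force: 58.8
```

```bash
cat >m.py <<'E'
import numpy as np,pickle,sys,cv2
from workcell import robot,read_camera
o=robot.get_obs();p=o["position"];print(p,o["tool_rot"],o["ft_force"].round(1),o["opening"],o["grip_force"],"theta z",np.arcsin((p[2]+.0053-.088)/.1505)-.0798,"x",np.arccos((.6777-p[0]+.0)/.1505)-.0798)
d={n:read_camera(n) for n in("side","top")};pickle.dump(d,open(sys.argv[1]+".pkl","wb"))
E
python3 m.py L1
python3 - <<'E'
from h import *
import cv2
np.set_printoptions(precision=1,suppress=True,linewidth=250)
d=pickle.load(open("L1.pkl","rb"))
# model lid outline in side view for theta .55 (top surface z .008 above hinge plane)
x=np.array([np.cos(-.064),np.sin(-.064),0]);y=np.array([-x[1],x[0],0]);H=np.array([.6783,-.3767,.088])
for th in(.5,.55,.6):
    for n,(s,l,h) in {"FR":(.172,.046,.008),"FL":(.172,.210,.008),"RL":(0,.210,.008),"RR":(0,.046,.008)}.items():
        X=H+y*l+x*(-s*np.cos(th)+0)+np.array([0,0,s*np.sin(th)])+h*(x*np.sin(th)+np.array([0,0,np.cos(th)]))
        print(th,n,proj("side",X),proj("top",X))
g=d["side"]["pixels"].astype(int)
for c in range(318,384,6):
    print(c,"".join("%4d"%v for v in g[160:232:2,c].mean(1)))
E
```

```text
[ 0.5529418  -0.37542965  0.17019928] [-3.13493172e+00 -1.21903388e-03  1.50765384e+00] [-14.3  -1.4  -0.4] 0.009744475795648818 58.75321984291077 theta z 0.5406367387804989 x 0.5137539954229944
0.5 FR [367.7 205.1] [426.1 213.2]
0.5 FL [331.  186.8] [353.4 209.6]
0.5 RL [376.8 205.5] [353.  153.2]
0.5 RR [416.1 224.6] [418.8 156.4]
0.55 FR [369.4 201.7] [426.9 210.8]
0.55 FL [332.5 183.8] [353.8 207.2]
0.55 RL [376.9 205.6] [353. 153.]
0.55 RR [416.2 224.6] [418.8 156.3]
0.6 FR [371.3 198.4] [427.7 208.2]
0.6 FL [334.1 180.9] [354.1 204.5]
0.6 RL [377.  205.6] [353.  152.9]
0.6 RR [416.3 224.7] [418.8 156.2]
318  113 111 113 111 111 109 111 110 112 110 111 112 111 108 108 108 131 117 112 110 109 111 113 110 113 110 111 110 112 112 110 116 155 178 169 171
324  113 110 111 108 112 113 109 111 113 112 111 109 108 109 113 115 136 119 115 114 113 110 113 113 110 110 110 111 109 111 111 124 175 175 169 173
330  113 110 111 113 112 112 114 113 111 112 115 111 113 111 109 119 131 111 111 113 111 111 111 112 111 109 112 110 110 110 115 187 163 115 112 111
336  112 114 114 111 111 111 111 114
[... 455 characters left out ...]
 107 108 108 109 132 123 114 141 229 197 118 110 109 108 107 110 109 108 122 117 115 113  80  64  67  65
360  108 109 108 109 108 104 111 101 104 111 110 110 106 108 133 116 114 114 121 209 168 122 113 110 110 110 112 136 121 118 117  95  65 109 137 134
366  110 109 108 112  84  35  43  39  58  98  53  43  57  98 130 112 111 108 109 114 196 224 144 116 112 109 117 126 116 114 117 118 118 118 119 135
372  110 111 110 105  57  38  51  44  69  61  48  36  32  22  22  24  32  60  91 109 102  41  47 106 114 109 124 119 118 117 119 117 118 115 117 117
378   21  20  27  26  28  30  31  31  34  42  47  87  78 106  75  31  27  22  24  24  51  89  80  99  88 102 107 116 118 115 114 114 116 111 114 112
```

```bash
cat >cmp.py <<'E'
import sys
from fit import *
np.set_printoptions(precision=2,suppress=True,linewidth=200)
g=pickle.load(open(sys.argv[1]+".pkl","rb"))["side"]["pixels"].astype(float).mean(2)
e=[]
for c in range(337,366):
    r0=188+(c-336)*.45;rows=np.arange(170,230);m=abs(rows-r0)<4
    k=g[170:230,c];w=np.clip(k-135,0,None)*m
    if w.sum()>40:e.append((c,(w*rows).sum()/w.sum()))
e=np.array(e);print(e[::4].T)
up=np.array([0,0,1.])
def pt(s,l,h,th,dx,dz):return H+y*l+x*dx+up*dz-s*(x*np.cos(th)-up*np.sin(th))+h*(x*np.sin(th)+up*np.cos(th))
def dist(P,a,b):
    u=(b-a)/np.linalg.norm(b-a);return (P-a)@np.array([-u[1],u[0]])
for dx,dz in((0,0),(.003,0),(-.003,0),(0,.002),(0,-.002)):
    L=least_squares(lambda q:dist(e,*[proj("side",pt(.172,l,.004,q[0],dx,dz)) for l in(.046,.21)]),[.55])
    out=[]
    for off in(.218,.222,.226):
        A=least_squares(lambda q:dist(pts,proj("side",pt(0,off,0,q[0],dx,dz)),proj("side",pt(.155,off,0,q[0],dx,dz))),[.55]);out.append((A.x[0],np.ptp(A.fun)))
        T=least_squares(lambda q:dist(pts[:4],proj("side",pt(0,off,0,q[0],dx,dz)),proj("side",pt(.155,off,0,q[0],dx,dz))),[.55]);out.append((T.x[0],))
    print(dx,dz,"lid %.4f"%L.x[0],np.ptp(L.fun).round(2),"mark all/tip",[tuple(np.round(v,3)) for v in out])
E
python3 cmp.py L1
```

```text
[[337.   341.   345.   349.   353.   357.   361.   365.  ]
 [188.49 190.5  192.29 194.19 196.04 197.73 199.09 201.08]]
0 0 lid 0.5464 1.16 mark all/tip [(np.float64(0.566), np.float64(3.265)), (np.float64(0.544),), (np.float64(0.566), np.float64(3.248)), (np.float64(0.544),), (np.float64(0.565), np.float64(3.227)), (np.float64(0.543),)]
0.003 0 lid 0.5372 1.16 mark all/tip [(np.float64(0.55), np.float64(2.501)), (np.float64(0.534),), (np.float64(0.55), np.float64(2.469)), (np.float64(0.534),), (np.float64(0.549), np.float64(2.434)), (np.float64(0.533),)]
-0.003 0 lid 0.5556 1.16 mark all/tip [(np.float64(0.582), np.float64(4.057)), (np.float64(0.555),), (np.float64(0.582), np.float64(4.055)), (np.float64(0.555),), (np.float64(0.582), np.float64(4.049)), (np.float64(0.554),)]
0 0.002 lid 0.5365 1.16 mark all/tip [(np.float64(0.549), np.float64(2.412)), (np.float64(0.533),), (np.float64(0.548), np.float64(2.375)), (np.float64(0.532),), (np.float64(0.547), np.float64(2.335)), (np.float64(0.532),)]
0 -0.002 lid 0.5563 1.16 mark all/tip [(np.float64(0.583), np.float64(4.104)), (np.float64(0.555),), (np.float64(0.583), np.float64(4.106)), (np.float64(0.555),), (np.float64(0.583), np.float64(4.106)), (np.float64(0.555),)]
```

Lid and mark agree to about 0.01 rad, with the mark marginally higher. Nudging up 1 mm and settling.

Request:
carry_out:
  increments:
    - [1,0,0,-0.5,0]
    - [1,0,0,-1,0]
    - [1,0,0,-1,0]
    - [1,0,0,-1,0]
    - [1,0,0,-1,0]
    - [1,0,0,-1,0]

```text
time_s: 12.47
position: [0.5533, -0.3754, 0.1708]
tool_rot: [-3.136, -0.001, 1.508]
ft_force: [-10.6, -2.8, -2.4]
opening: 0.01
grip_force: 58.5
```

```bash
python3 m.py L2; python3 cmp.py L2; python3 - <<'E'
from h import *
# dish still on stand: difference of side image patch before lift vs now
a=pickle.load(open("c6.pkl","rb"))["side"]["pixels"].astype(int);b=pickle.load(open("L2.pkl","rb"))["side"]["pixels"].astype(int)
print("stand patch diff",abs(a-b)[230:262,296:328].mean(), "control",abs(a-b)[230:262,250:280].mean())
E
```

```text
[ 0.55328936 -0.37541654  0.17081261] [-3.13564273e+00 -1.22711959e-03  1.50769911e+00] [-10.6  -2.8  -2.4] 0.010023110447451732 58.504069447517395 theta z 0.5456545468089445 x 0.5178703887944195
[[337.   341.   345.   349.   353.   357.   361.   365.  ]
 [188.31 190.08 192.03 193.86 195.8  197.63 198.95 200.85]]
0 0 lid 0.5497 1.24 mark all/tip [(np.float64(0.566), np.float64(3.265)), (np.float64(0.544),), (np.float64(0.566), np.float64(3.248)), (np.float64(0.544),), (np.float64(0.565), np.float64(3.227)), (np.float64(0.543),)]
0.003 0 lid 0.5405 1.24 mark all/tip [(np.float64(0.55), np.float64(2.501)), (np.float64(0.534),), (np.float64(0.55), np.float64(2.469)), (np.float64(0.534),), (np.float64(0.549), np.float64(2.434)), (np.float64(0.533),)]
-0.003 0 lid 0.5588 1.24 mark all/tip [(np.float64(0.582), np.float64(4.057)), (np.float64(0.555),), (np.float64(0.582), np.float64(4.055)), (np.float64(0.555),), (np.float64(0.582), np.float64(4.049)), (np.float64(0.554),)]
0 0.002 lid 0.5398 1.24 mark all/tip [(np.float64(0.549), np.float64(2.412)), (np.float64(0.533),), (np.float64(0.548), np.float64(2.375)), (np.float64(0.532),), (np.float64(0.547), np.float64(2.335)), (np.float64(0.532),)]
0 -0.002 lid 0.5595 1.24 mark all/tip [(np.float64(0.583), np.float64(4.104)), (np.float64(0.555),), (np.float64(0.583), np.float64(4.106)), (np.float64(0.555),), (np.float64(0.583), np.float64(4.106)), (np.float64(0.555),)]
stand patch diff 11.883463541666666 control 6.074652777777778
```

```bash
python3 - <<'E'
from h import *
for f in("c6","L2"):
    g=pickle.load(open(f+".pkl","rb"))["side"]["pixels"].astype(float).mean(2)[234:250,294:332]
    print(f);print("\n".join("".join("%4d"%v for v in r[::2]) for r in g[::2]))
print(proj("side",np.array([.442,-.22,.08])))
E
```

```text
c6
 173 175 172 167 161 165 155 153 157 154 153 157 156 162 170 164 164 141 109
 171 169 176 171 155 159 161 170 184 185 186 172 159 152 146 157 155 141 109
 173 161 176 159 179 202 213 209 209 212 210 207 204 190 159 150 148 136 106
 172 175 158 193 219 210 202 195 193 192 193 193 199 205 200 156 144 134 102
 176 176 170 196 215 201 197 192 194 194 199 197 195 195 195 158 149 137 105
 174 175 168 180 198 187 188 185 187 187 194 189 187 181 165 149 152 130 106
 171 171 170 164 168 162 172 180 181 177 175 166 153 146 146 147 150 130 109
 172 171 171 170 170 163 155 125 113 114 111 133 150 150 150 146 148 134 114
L2
 181 181 181 176 166 171 164 161 161 161 165 160 161 165 174 170 171 148 110
 178 178 183 176 166 163 169 175 189 196 193 179 163 153 154 162 159 148 112
 177 168 185 168 185 210 218 218 219 219 217 214 212 196 168 156 156 144 110
 179 182 165 199 224 215 210 203 202 199 199 200 207 214 207 160 153 139 107
 178 181 176 204 221 207 206 201 202 202 207 202 205 202 202 160 156 145 109
 182 181 176 186 203 197 195 195 193 193 199 198 194 186 174 154 155 136 110
 179 176 174 168 174 167 178 184 186 188 183 166 160 153 150 154 155 137 113
 174 177 175 176 174 168 159 132 117 120 118 140 157 154 154 151 151 143 114
[310.88810708 238.84240164]
```

The dish hasn't moved (only the brightness changed), and the lid is held at the mark. Handing in.

```bash
python3 -c "
from workcell import robot
print(robot.sign_off())"
```

```text
the job is handed in; nothing more can be done
None
```

The dish is released on the stand, centred to within about 2 mm, and the gripper is holding the lid at about 0.545 rad against a mark I measured at about 0.545 ± 0.01 rad; I handed the job in at about 12.6 s, no verdict was returned, and I viewed 13 pictures against the limit of 10.

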